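# Clear the storage guard and lock the slicer's cover

## Robot

A 6-joint arm with a two-finger parallel gripper is mounted at the origin on the work surface. World frame = base frame: x ahead of the robot, y to its left, z up, the work surface at z = 0. Lengths are in m, angles in degrees, forces in N, time in s.
With the tool pointing down it reaches from about 0.3 to 0.75 m from the base axis. Payload 8.5 kg.
Tool frame: the origin (TCP) lies on the centre line of the jaws, within the pads' length; the fingertips stand 25 mm ahead of it and the grasp point (between the pads) lies 6 mm ahead of it; z points along the fingers, y is the line along which they close (so a half turn about z gives the same grasp; the last joint's range is limited). The gripper opens to 85 mm and grips with 20 to 120 N. Pads are 22 mm wide; open, the fingers measure 114 mm over their backs; the gripper's body (76 mm by 85 mm) begins 54 mm behind the grasp point. The pads swing forward as they close: fully open they stand 13 mm farther back than shut.
Start: joints at [56.247, 21.807, 74.336, -0, 83.858, -12.336], TCP at [0.201, 0.512, 0.256] pointing down, gripper open.
Joint ranges: [-178.18, 178.18], [-50.72, 133.34], [12.68, 142.11], [-81.47, 261.47], [9.98, 163.14], [-165.26, 165.26]. Speed limits (degrees/s): [136.94, 136.94, 180, 180, 180, 180].

## Interface

Orientations are given as a 3x3 rotation matrix whose columns are the frame's x, y, z axes.
In Python, from rig import telemetry, optics, env gives the robot as it stands.
- The arm moves only by the tool send_rows, never from a script. Its argument "deltas" is a list that holds one entry, the list of rows, each a list of 7 numbers: the shift along the tool's x, y, z in m, then the turn, a rotation vector about the tool's x, y, z in rad, then the opening, from -1 (shut) to 1 (fully open), so that 0 is half open. In form: [[[x, y, z, ax, ay, az, grip], ...]]. A call has 1 to 12 rows; each row shifts and turns the commanded pose from where the row before left it, along the tool's axes as they then stand; what a row does not reach is not made up. A row lasts 1/8 s, in which the tool goes at most 62.5 mm and 10.7 degrees, less where a joint would pass 70% of its speed; a pose out of reach is approached as far as the arm can. A call is refused whole if a number of a shift passes 0.0625 or a number of a turn 0.188, either way. A call with a gripper value outside its range is refused whole. The fingers move at their own pace and stop on an object; "squeeze" is the grip in N (left out, the last holds). Time passes only in rows, so rows that do not move let the fingers close. It gives the time, the measured TCP pose, the force, the opening and the grip force at its end, in the units of the state.
- telemetry.observe(): the state, without advancing time (a new reading comes with each control period).
- optics.get_image(name): name is "scene" or "top" or "wrist"; returns a dict with "image" (384x512x3 uint8, red, green, blue), "range_z" (384x512 float32, m along the optical axis (not along the pixel's ray), 0 where there is no reading), "K" (3x3 intrinsics, pixels), "rvec" (rotation vector, rad) and "tvec" (3), from world to camera coordinates, as OpenCV has them; the wrist camera has in their place "hand_eye" (4x4, takes a point from camera to tool coordinates, whose origin is the TCP and whose axes are the flange's). Camera axes: x right, y down, z forward; pixel columns grow to the right and rows downward; lengths in m; the calibration is good to about 2 mm. A picture is of the moment at which its call begins: read the wrist's pose just before it.
- env.close_job(): hands the job in; it is judged then, once.
The state is a dict: "time_s": time; "q": joint angles; "qvel": joint speeds; "joint_efforts": joint torques, N m; "position": TCP position; "tool_rot": TCP orientation; "ft_force": force on the tool from outside, world axes, zero at the start; "wrist_torque": the same for the moment, N m; "grip_width": finger opening in m; "gripper_force": force on a finger pad.
Only numpy, scipy, OpenCV 4.12 (cv2) and the standard library are available. Lean on these libraries where they do the work, as an engineer would, in place of code of your own. Each camera call takes 0.05 s, during which the arm holds its last target. There are 200 camera calls.

## Task

The vegetable slicer was put away with its storage guard under the cover. Lift the grey cover off the slanted neck, put the white guard on its feet, flat in the clear tray, then set the cover back on the neck with its lugs (under the ends of its bar) in the two slots, press it down and twist it clockwise about a quarter turn until it clicks locked, and let go. Leave the mug, the tumbler and the bowl where they stand.

Things in the scene. Friction and masses are not known exactly. Their poses are not given: they have to be found in the camera images.
- neck: slicer's fixed steel stub, axis z leaning 30 deg from vertical to the robot's side. Origin: centre of its foot, 150 mm over the table. Radius 37 mm, top at z 28 mm. Two flange arcs of radius 43 mm (z 20 to 28 mm) with two 40 deg wide slots between. x: where the cover's bar points (either way round) when locked; the slots are centred 85 deg counter-clockwise of x, and opposite (seen from outside).
- slot (a point): middle of one flange slot, 40 mm off the neck's axis, level with the stub's top (z 28 mm of the neck); the other slot is opposite. The cover's lugs pass down here with its bar in line with the slots. The lugs can then only turn clockwise (seen from outside), under the flange.
- pocket (a point): roof of one locking pocket (on the neck's x axis, 40 mm off the axis, z 24 mm), 4 mm higher than the flange's underside (z 20 mm) and 85 deg clockwise of a slot; a solid stop lies right behind it; the other pocket is opposite. Locked: lugs up in the pockets, cover's rim at z 18 mm, cover_grip at z 72 mm of the neck.
- plate (a joint): sprung black plate round the neck, radius 56 mm, top at z 20 mm of the neck when free; the cover's rim pushes it down. 0 = free, grows as it sinks (m), at most 0.011. It pushes up with 6 N when free, 9.3 N at the bottom. The lugs pass under the flange at 0.006 or more; 0.002 when locked.
- cover_grip (a point): loose grey cover, 0.22 kg: cap 100 mm across, 34 mm high, inner radius 46 mm, with a bar 70 mm long (x), 16 wide (y), 30 high across its top. Point: on the cap's axis in the bar, 54 mm above the bottom rim, 20 above the cap's flat top, 10 under the bar's top. z: axis, up. It starts loose on the guard, bar 40 deg counter-clockwise of the neck's x.
- lug (a point): one of the cover's two inner lugs, under an end of the bar (+x; the other is opposite): 24 deg wide, 6 mm high, flush with the rim, reaching in to radius 38.5 mm. Point: its middle, 42 mm off the axis. To lock: lugs in the slots, press until the rim is below z 14 mm of the neck, keep pressing and twist clockwise 85 deg to the stop (up to 0.6 N m), then let it rise.
- guard_grip (a point): loose white guard, 0.15 kg: dish 115 mm across, plate top 10 mm above its feet, rim 3 mm higher (inner radius 54 mm); in its middle a bar 44 mm long (x), 14 wide (y), 25 high. Point: in the bar on the axis, 23 mm above the feet, 13 above the plate, 12 under the bar's top. z: axis, up. It starts on the neck under the cover, feet round the flange; lift it along the axis.
- tray: fixed open clear plastic tray, outside 200 x 200 x 50 mm, walls and floor about 4 to 5 mm. Origin: centre of its underside. The guard goes in here.
- board: fixed wooden board 190 x 190 x 12 mm, free for setting the cover down. Origin: centre of its underside.
- mug: white mug, radius 38 mm, 85 mm high, a bystander. Origin: centre of its underside.
- tumbler: glass tumbler, radius 33 mm, 110 mm high, a bystander. Origin: centre of its underside.
- bowl: white bowl, radius 50 mm, 45 mm high, a bystander. Origin: centre of its underside.
There are look-alikes about, which are no part of the job. Leave any turquoise look-alike of the part that bears guard_grip alone. What is shaped like the part that bears cover_grip but green is not meant.

How it is judged:
By the outcome, as a careful person would: the job done as asked, in the order asked, and still so for the second after the job is handed in, with the robot touching nothing.
It also fails if it takes over 72 s, if anything falls off the work surface, if the arm or the gripper's body presses on something with over 40 N, if the wrist force passes 120 N, or if a joint passes its speed limit or range.

## Working session

There is one attempt and no reset: what is moved stays moved. The work goes in short steps, Python scripts to look and compute and a tool call to move; the robot and the scene stay as the last step left them, time stands still between calls to the robot, and variables do not carry over. Pictures are saved under pics/ and viewed, at most 10 in all, crops included, and the job is handed in when it is done.

Besides the shell and the picture viewer there is one more tool, called after "Emit:" in YAML: its name, and indented under it one key for each argument. send_rows: Moves the arm, as the interface text tells. Its arguments: {"type":"object","properties":{"deltas":{"type":"array"},"squeeze":{"type":"number"}},"required":["deltas"]}

```bash
ls; mkdir -p pics; cat > h.py <<'E'
import numpy as np, cv2
from rig import telemetry, optics, env
from scipy.spatial.transform import Rotation as R
def cam(name):
    s=telemetry.observe(); d=optics.get_image(name)
    if name=='wrist':
        T=np.eye(4);T[:3,:3]=s['tool_rot'];T[:3,3]=s['position']; d['T']=T@np.array(d['hand_eye'])
    else:
        r=cv2.Rodrigues(np.array(d['rvec'],float))[0];T=np.eye(4);T[:3,:3]=r.T;T[:3,3]=-r.T@np.array(d['tvec']).ravel();d['T']=T
    return d
def cloud(d):
    z=d['range_z'];v,u=np.mgrid[:z.shape[0],:z.shape[1]];K=np.array(d['K'])
    p=np.stack([(u-K[0,2])/K[0,0]*z,(v-K[1,2])/K[1,1]*z,z],-1)
    P=p@d['T'][:3,:3].T+d['T'][:3,3];P[z==0]=np.nan
    return P
def save(d,n,s=1): cv2.imwrite(n,cv2.resize(d['image'][:,:,::-1],None,fx=s,fy=s))
E
python3 - <<'E'
from h import *
a=cam('scene');b=cam('top')
for n,d in(('scene',a),('top',b)):
    print(n,np.array(d['K']).round(1).tolist(),d['T'].round(3).tolist(),(d['range_z']>0).mean())
    np.savez(n,P=cloud(d),im=d['image'])
im=cv2.resize(np.vstack([a['image'],b['image']])[:,:,::-1],None,fx=.78,fy=.78)
cv2.imwrite('pics/a.png',im)
print(telemetry.observe())
E
```

```text
pics
scene [[367.0, 0.0, 252.1], [0.0, 367.0, 195.3], [0.0, 0.0, 1.0]] [[-0.099, 0.822, -0.561, 1.059], [0.995, 0.084, -0.053, 0.083], [0.003, -0.563, -0.826, 0.87], [0.0, 0.0, 0.0, 1.0]] 0.9959920247395834
top [[397.6, 0.0, 254.5], [0.0, 397.6, 199.8], [0.0, 0.0, 1.0]] [[0.01, -0.996, 0.091, 0.466], [-1.0, -0.012, -0.017, 0.033], [0.018, -0.09, -0.996, 1.143], [0.0, 0.0, 0.0, 1.0]] 0.9963277180989584
{'time_s': 0.1, 'q': array([ 5.62454925e+01,  2.18374109e+01,  7.43790494e+01, -5.01503508e-04,
        8.38585459e+01, -1.23363353e+01]), 'qvel': array([ 0.02544866, -0.09983477, -0.06700832,  0.0384438 , -0.08465047,
       -0.01778149]), 'joint_efforts': array([ 3.69362926e-03, -4.49218190e+01, -2.31653291e+01, -1.50590931e-04,
        3.64517269e-03,  2.53329654e-05]), 'position': array([0.20072258, 0.5118173 , 0.25577888]), 'tool_rot': array([[-9.30940289e-01,  3.65170726e-01, -7.20149550e-04],
       [ 3.65171336e-01,  9.30939687e-01, -1.09325895e-03],
       [ 2.71189631e-04, -1.28073678e-03, -9.99999143e-01]]), 'ft_force': array([ 0.92573132,  0.15064904, -0.24848656]), 'wrist_torque': array([0.02331194, 0.00611025, 0.02343677]), 'gripper_force': 0.0, 'grip_width': 0.08540956254566019}
```

View pics/a.png

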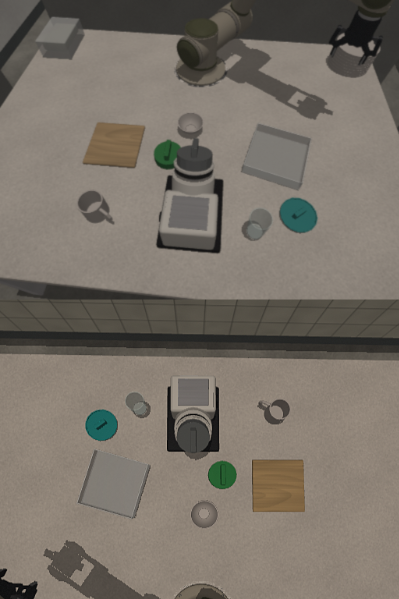

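The picture shows the slicer in the middle with the grey cover (top view about 247,174 px), tray to the left (+y), board to the right (−y), and turquoise and green decoys beside. Next I measure those from depth.

```bash
python3 - <<'E'
from h import *
for n in('top','scene'):
    f=np.load(n+'.npz');P=f['P'];im=f['im'];hsv=cv2.cvtColor(im,cv2.COLOR_RGB2HSV)
    # tray / board from height
    def info(m,name):
        p=P[m];p=p[~np.isnan(p).any(1)]
        if len(p)<5:return print(name,'none')
        r=cv2.minAreaRect(p[:,:2].astype(np.float32)*1000)
        print(n,name,len(p),np.round(r[0],1),np.round(r[1],1),round(r[2],1),'z',np.percentile(p[:,2],[2,50,98]).round(4))
    wood=cv2.inRange(hsv,(8,70,60),(25,255,255))>0
    nl,lab,st,_=cv2.connectedComponentsWithStats(wood.astype(np.uint8))
    i=1+st[1:,4].argmax();info(lab==i,'board')
    h=(P[...,2]>.012)&(P[...,2]<.5)&(P[...,0]>.2)
    nl,lab,st,c=cv2.connectedComponentsWithStats(h.astype(np.uint8))
    for i in range(1,nl):
        if st[i,4]>120: info(lab==i,'blob%s'%c[i].round())
f=np.load('top.npz');P=f['P'];im=f['im']
m=(P[...,2]>.17)&(P[...,0]<.62)&(abs(P[...,1])<.15)&(P[...,0]>.4)
p=P[m]
print(len(p),p.min(0),p.max(0))
# histogram of height along nominal axis
ax=np.array([-.5,0,.866])
t=p@ax;hh,e=np.histogram(t,np.arange(t.min(),t.max()+.004,.004));print(list(zip(e.round(3),hh)))
g=(im[130:230,200:300]);cv2.imwrite('pics/b.png',cv2.resize(np.hstack([g,np.load('scene.npz')['im'][170:270,200:300]])[:,:,::-1],None,fx=4,fy=4,interpolation=cv2.INTER_CUBIC))
E
```

```text
top board 4359 [ 463.5 -280. ] [187.7 192.9] 0.6 z [0.0076 0.0122 0.0166]
top blob[247. 147.] 6380 [692.4  36.4] [262.3 189.3] 0.2 z [0.026  0.155  0.2295]
top blob[174. 131.] 530 [744.  234.7] [63.9 64.4] 64.6 z [0.015  0.0755 0.1126]
top blob[353. 141.] 656 [ 729.5 -254. ] [ 76.5 102.1] 2.2 z [0.0141 0.0588 0.0871]
top blob[128. 160.] 170 [673.1 377.4] [52.2 64.4] 1.3 z [0.0122 0.0296 0.0387]
top blob[139. 239.] 1041 [464.3 314.6] [201.3 200.1] 74.6 z [0.0134 0.0435 0.0538]
top blob[356. 238.] 2336 [ 463.6 -277.5] [187.  189.4] 0.6 z [0.0121 0.0136 0.017 ]
top blob[285. 224.] 1030 [499.5 -71.8] [99.9 99.4] 79.2 z [0.03   0.0348 0.0666]
top blob[262. 276.] 759 [359.9  -7.5] [97.6 95.8] 0.6 z [0.0127 0.0282 0.0479]
top blob[  8. 365.] 435 [217.8 496.4] [128.1  32.3] 84.4 z [0.2493 0.3384 0.4538]
scene board 3470 [ 464.2 -279.3] [192.3 189.7] 0.3 z [0.0074 0.0109 0.0143]
scene blob[471.  33.] 2634 [238.  501.9] [146.2  75.6] 89.5 z [0.2682 0.3851 0.4774]
scene blob[244. 156.] 530 [362.5  -7.4] [98.  94.7] 7.3 z [0.0132 0.0315 0.0452]
scene blob[359. 200.] 1613 [464.7 314.3] [200.1 205
[... 387 characters left out ...]
 -0.02145295  0.17019027] [0.61998674 0.09152182 0.24991562]
[(np.float64(-0.163), np.int64(5)), (np.float64(-0.159), np.int64(8)), (np.float64(-0.155), np.int64(2)), (np.float64(-0.151), np.int64(0)), (np.float64(-0.147), np.int64(1)), (np.float64(-0.143), np.int64(0)), (np.float64(-0.139), np.int64(0)), (np.float64(-0.135), np.int64(2)), (np.float64(-0.131), np.int64(297)), (np.float64(-0.127), np.int64(405)), (np.float64(-0.123), np.int64(12)), (np.float64(-0.119), np.int64(0)), (np.float64(-0.115), np.int64(0)), (np.float64(-0.111), np.int64(0)), (np.float64(-0.107), np.int64(0)), (np.float64(-0.103), np.int64(15)), (np.float64(-0.099), np.int64(144)), (np.float64(-0.095), np.int64(35))]
```

View pics/b.png

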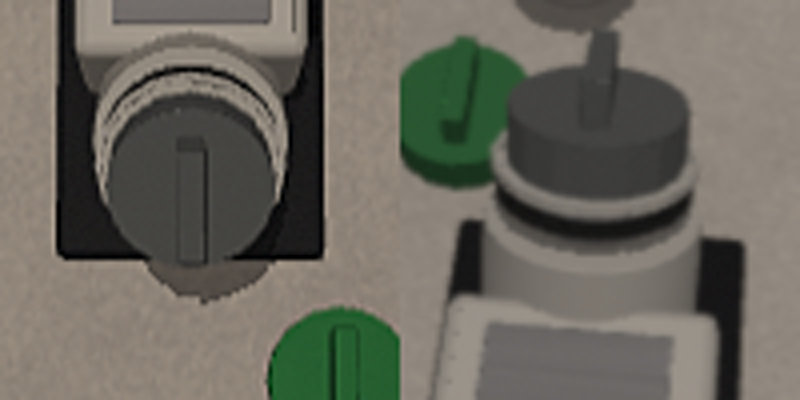

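The bar (crop left, 190,200) points roughly along the slicer's length; the white guard rim and the black plate show below the cap. Next I fit the cap plane and the bar.

```bash
cat >> h.py <<'E'
def fitcover(P,im=None,ax0=np.array([-.5,0,.866]),t0=None,lo=(.4,-.07,.13),hi=(.68,.14,.30),rad=.049):
    m=np.all((P>lo)&(P<hi),-1);p=P[m]
    return p
def plane(p):
    c=p.mean(0);n=np.linalg.svd(p-c,full_matrices=False)[2][2];n*=np.sign(n[2]);return c,n
E
python3 - <<'E'
from h import *
for n in('top','scene'):
    P=np.load(n+'.npz')['P'];ax=np.array([-.5,0,.866])
    p=P[np.all((P>(.4,-.07,.13))&(P<(.68,.14,.30)),-1)]
    t=p@ax;k=abs(t+.128)<.006
    for _ in range(6):
        q=p[k];c,nn=plane(q);k=abs((p-c)@nn)<.004
    cap=p[k];bar=p[((p-c)@nn>.022)&((p-c)@nn<.04)&(np.linalg.norm(np.cross(p-c,nn),axis=1)<.06)]
    e1=np.cross(nn,[0,1,0]);e1=-e1/np.linalg.norm(e1);e2=np.cross(nn,e1)
    uv=np.c_[(cap-c)@e1,(cap-c)@e2]
    uv=uv[np.linalg.norm(uv,axis=1)<.06]
    (cu,r)=cv2.minEnclosingCircle((uv*1000).astype(np.float32))
    C=c+e1*cu[0]/1e3+e2*cu[1]/1e3
    print(n,'n',nn.round(4),'tilt',np.degrees(np.arccos(nn[2])),'yaw',np.degrees(np.arctan2(nn[1],nn[0])),'captop',C.round(4),'r',r,len(cap))
    cb,_=plane(bar);r=cv2.minAreaRect(np.c_[(bar-C)@e1,(bar-C)@e2].astype(np.float32)*1000);d=np.linalg.svd(bar-cb)[2][0] if len(bar)<3000 else 0
    print(' bar',len(bar),r,'ctr',(C+nn*.03+0).round(4),'h',((bar-C)@nn).mean().round(4),'dir',d.round(3), 'e1',e1.round(3))
    # base black
    k=(P[...,2]>.005)&(P[...,2]<.03)&(P[...,0]>.5)&(abs(P[...,1]-.03)<.2)
E
```

```text
top n [-0.503  -0.0057  0.8643] tilt 30.199751412398218 yaw -179.35097330507605 captop [0.6062 0.0346 0.2043] r 50.75153732299805 1076
 bar 205 ((0.027309417724609375, 0.2385711669921875), (71.88892364501953, 14.10755729675293), 0.40724608302116394) ctr [0.5911 0.0344 0.2302] h 0.0298 dir [-0.871 -0.012 -0.491] e1 [ 0.864 -0.     0.503]
scene n [-0.4896 -0.005   0.8719] tilt 29.315191634282805 yaw -179.4195591500756 captop [0.6082 0.0342 0.2035] r 51.1968994140625 672
 bar 124 ((-0.6742935180664062, 0.5509824752807617), (70.76958465576172, 15.826277732849121), 1.0788782835006714) ctr [0.5935 0.0341 0.2297] h 0.0291 dir [0.886 0.022 0.462] e1 [ 0.872 -0.     0.49 ]
```

```bash
cat >> h.py <<'E'
A0=np.array([-.4975,-.005,.867]);A0/=np.linalg.norm(A0)
def frame(A,phi):
    A=np.array(A,float)/np.linalg.norm(A);e2=np.cross(A,[1,0,0]);e2/=np.linalg.norm(e2);e1=np.cross(e2,A)
    f=np.radians(phi);x=-(np.cos(f)*e1+np.sin(f)*e2);return np.c_[x,np.cross(-A,x),-A]
def go(pos,Rt,n):
    "per-row shift and turn, n equal rows from measured pose"
    s=telemetry.observe();R0=np.array(s['tool_rot']);w=R.from_matrix(R0.T@Rt).as_rotvec()/n
    d=R0.T@(np.array(pos)-s['position']);S=sum(R.from_rotvec(w*k).as_matrix() for k in range(n))
    t=np.linalg.solve(S,d);print(n,'x',t.round(4).tolist(),w.round(4).tolist(),'| dist',d.round(4),'ang',np.degrees(w*n).round(1))
E
python3 - <<'E'
from h import *
go([.5425,.034,.3157],frame(A0,0),12)
go([.5425,.034,.3157],frame(A0,0),14)
E
```

```text
12 x [-0.0368, -0.0332, 0.0031] [-0.0087, -0.0429, -0.0303] | dist [-0.4926 -0.3201 -0.0596] ang [ -6.  -29.5 -20.8]
14 x [-0.0315, -0.0286, 0.0028] [-0.0074, -0.0367, -0.026] | dist [-0.4926 -0.3201 -0.0596] ang [ -6.  -29.5 -20.8]
```

Emit:
send_rows:
  deltas:
    - [[-0.0368,-0.0332,0.0031,-0.0087,-0.0429,-0.0303,0.2],[-0.0368,-0.0332,0.0031,-0.0087,-0.0429,-0.0303,0.2],[-0.0368,-0.0332,0.0031,-0.0087,-0.0429,-0.0303,0.2],[-0.0368,-0.0332,0.0031,-0.0087,-0.0429,-0.0303,0.2],[-0.0368,-0.0332,0.0031,-0.0087,-0.0429,-0.0303,0.2],[-0.0368,-0.0332,0.0031,-0.0087,-0.0429,-0.0303,0.2],[-0.0368,-0.0332,0.0031,-0.0087,-0.0429,-0.0303,0.2],[-0.0368,-0.0332,0.0031,-0.0087,-0.0429,-0.0303,0.2],[-0.0368,-0.0332,0.0031,-0.0087,-0.0429,-0.0303,0.2],[-0.0368,-0.0332,0.0031,-0.0087,-0.0429,-0.0303,0.2],[-0.0368,-0.0332,0.0031,-0.0087,-0.0429,-0.0303,0.2],[-0.0368,-0.0332,0.0031,-0.0087,-0.0429,-0.0303,0.2]]

```text
time_s: 1.6
position: [0.543, 0.0334, 0.3164]
tool_rot: [[-0.866, -0.001, 0.5], [0.003, 1.0, 0.006], [-0.5, 0.007, -0.866]]
ft_force: [-0.1, 1.7, 0.7]
grip_width: 0.0513
gripper_force: 0.0
```

```bash
cat >> h.py <<'E'
def capfit(P,guess,ax=A0,hb=.03,rc=.06):
    "fit flat top near guess, then bar hb above; returns centre, normal, bar angle"
    p=P.reshape(-1,3);p=p[~np.isnan(p).any(1)];p=p[np.linalg.norm(p-guess,axis=1)<rc]
    k=abs((p-guess)@ax)<.006
    for _ in range(6): c,n=plane(p[k]);k=abs((p-c)@n)<.003
    F=frame(n,0);e1=-F[:,0];e2=F[:,1]
    uv=np.c_[(p[k]-c)@e1,(p[k]-c)@e2].astype(np.float32)*1000
    cu,r=cv2.minEnclosingCircle(uv);C=c+e1*cu[0]/1e3+e2*cu[1]/1e3
    h=(p-c)@n;b=p[(abs(h-hb)<.005)]
    print('C',C.round(4),'r',round(r,1),'n',n.round(4),len(uv))
    if len(b)>20:
        q=np.c_[(b-C)@e1,(b-C)@e2].astype(np.float32)*1000;mr=cv2.minAreaRect(q);bx=cv2.boxPoints(mr);L=max((bx[1]-bx[0],bx[2]-bx[1]),key=np.linalg.norm)
        print('bar',len(b),'off',np.round(mr[0],1),'size',np.round(mr[1],1),'ang',np.degrees(np.arctan2(L[1],L[0])).round(1),'h',h[abs(h-hb)<.005].mean().round(4),'ctr',(C+e1*mr[0][0]/1e3+e2*mr[0][1]/1e3).round(4))
    return C,n
E
python3 - <<'E'
from h import *
s=telemetry.observe();print(s['time_s'],s['position'].round(4),s['q'].round(1),s['grip_width'])
d=cam('wrist');save(d,'pics/c.png');P=cloud(d)
capfit(P,np.array([.607,.0344,.204]))
go(np.array([.597,.0343,.2213])+.009*A0,frame(A0,0),8)
E
```

```text
1.6 [0.543  0.0334 0.3164] [ -11.7    8.1   88.8    7.6   54.  -104.5] 0.051327263973218795
C [0.6056 0.0358 0.2028] r 50.9 n [-0.4998 -0.0054  0.8661] 8092
bar 1777 off [ 0.1 -0.1] size [70. 16.] ang 0.8 h 0.0298 ctr [0.6057 0.0358 0.2028]
8 x [0.0006, 0.0005, 0.0125] [-0.0002, 0.0009, 0.0] | dist [0.005  0.0041 0.0999] ang [-0.1  0.4  0. ]
```

View pics/c.png

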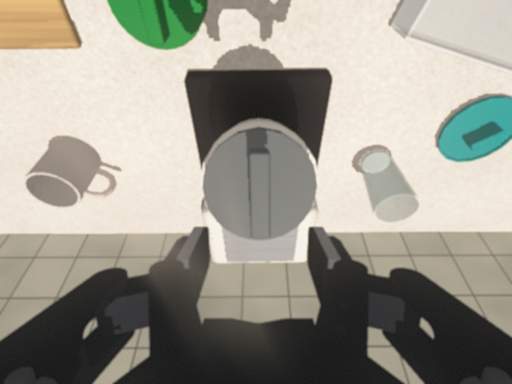

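The wrist view shows the cover centred between the fingers at (260,180), bar in line with the tool's x; a clean straight approach. Going down on it.

```bash
cat >> h.py <<'E'
A=np.array([-.4998,-.0054,.8661]);C0=np.array([.6060,.0355,.2030])
E
python3 - <<'E'
from h import *
go(C0+.030*A,frame(A,0.8),8)
E
```

```text
8 x [0.0008, 0.0006, 0.0124] [-0.0003, 0.0006, -0.0017] | dist [0.0064 0.0051 0.0993] ang [-0.1  0.3 -0.8]
```

```bash
python3 - <<'E'
from h import *
for i in range(2):
    s=telemetry.observe();print(s['time_s'],s['position'],s['tool_rot'][:,1].round(4),s['qvel'].round(2))
    cam('wrist')
E
```

```text
1.65 [0.54645745 0.02983358 0.31790342] [5.0e-04 1.0e+00 4.3e-03] [ 4.14 -1.49  4.5  -4.52  0.84 11.13]
1.7 [0.54445985 0.03161209 0.31678013] [0.003  1.     0.0061] [ 3.53 -1.63  4.28 -1.91  1.42  5.23]
```

Emit:
send_rows:
  deltas:
    - [[0,0,0.01,0,0,0,0.2],[0,0,0.01,0,0,0,0.2],[0,0,0,0,0,0,0.2],[0,0,0,0,0,0,0.2]]

```text
time_s: 2.25
position: [0.5522, 0.0354, 0.2989]
tool_rot: [[-0.867, -0.001, 0.499], [0.003, 1.0, 0.007], [-0.499, 0.007, -0.867]]
ft_force: [0.2, -0.6, -0.0]
grip_width: 0.0515
gripper_force: 0.0
```

```bash
python3 - <<'E'
from h import *
s=telemetry.observe();print(s['time_s'],s['position'].round(4),abs(s['qvel']).max())
P=cloud(cam('wrist'));C,n=capfit(P,C0)
go(C+.030*A,frame(A,0.8),6)
E
```

```text
2.25 [0.5522 0.0354 0.2989] 0.3490033878535014
C [0.6058 0.0359 0.2029] r 50.8 n [-0.4997 -0.0057  0.8662] 9350
bar 2061 off [-0.4 -0.3] size [69.6 15.7] ang 0.5 h 0.0298 ctr [0.6054 0.0356 0.2027]
6 x [0.0003, -0.0, 0.0133] [0.0002, -0.0001, -0.0023] | dist [ 0.0016 -0.      0.0801] ang [ 0.1 -0.  -0.8]
```

Emit:
send_rows:
  deltas:
    - [[0.0003,0,0.0133,0,0,-0.0017,0.2],[0.0003,0,0.0133,0,0,-0.0017,0.2],[0.0003,0,0.0133,0,0,-0.0017,0.2],[0.0003,0,0.0133,0,0,-0.0017,0.2],[0.0003,0,0.0133,0,0,-0.0017,0.2],[0.0003,0,0.0133,0,0,-0.0017,0.2],[0,0,0,0,0,0,-1],[0,0,0,0,0,0,-1],[0,0,0,0,0,0,-1],[0,0,0,0,0,0,-1]]
  squeeze: 60

```text
time_s: 3.55
position: [0.5905, 0.0354, 0.2292]
tool_rot: [[-0.866, -0.009, 0.499], [-0.007, 1.0, 0.006], [-0.499, 0.002, -0.866]]
ft_force: [0.0, -0.6, 0.7]
grip_width: 0.0153
gripper_force: 58.8
```

Emit:
send_rows:
  deltas:
    - [[0,0,-0.008,0,0,0,-1],[0,0,-0.015,0,0,0,-1],[0,0,-0.015,0,0,0,-1],[0,0,-0.015,0,0,0,-1],[0,0,-0.02,0,0,0,-1],[0,0,-0.02,0,0,0,-1],[0,0,-0.01,0,0,0,-1]]

```text
time_s: 4.42
position: [0.5383, 0.035, 0.3191]
tool_rot: [[-0.867, -0.009, 0.499], [-0.007, 1.0, 0.006], [-0.499, 0.002, -0.867]]
ft_force: [-0.4, 0.8, -3.1]
grip_width: 0.0149
gripper_force: 59.3
```

```bash
python3 - <<'E'
from h import *
s=telemetry.observe();print(s['time_s'],s['position'].round(4),s['q'].round(1),s['ft_force'])
d=cam('scene');t=cam('top');save(t,'pics/d0.png')
g=np.hstack([d['image'][150:270,190:310],t['image'][120:240,190:310]]);cv2.imwrite('pics/d.png',cv2.resize(g[:,:,::-1],None,fx=3.2,fy=3.2,interpolation=cv2.INTER_CUBIC))
go([.464,-.28,.20],frame([0,0,1],-20),10)
E
```

```text
4.425 [0.5383 0.035  0.3191] [ -11.6    7.5   89.     7.5   54.4 -104.9] [-0.37869445  0.83720321 -3.10786354]
10 x [0.0058, -0.0328, 0.0103] [0.0095, 0.0517, 0.0349] | dist [ 0.1263 -0.3144  0.0637] ang [ 5.5 29.6 20. ]
```

View pics/d.png

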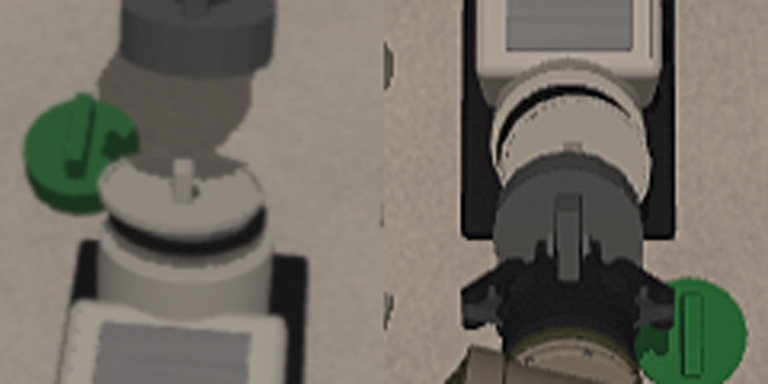

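The scene crop shows the cover clear in the hand and the white guard alone on the neck (180,190). On to the board.

Emit:
send_rows:
  deltas:
    - [[0.0058,-0.0328,0.0103,0.0095,0.0517,0.0349,-1],[0.0058,-0.0328,0.0103,0.0095,0.0517,0.0349,-1],[0.0058,-0.0328,0.0103,0.0095,0.0517,0.0349,-1],[0.0058,-0.0328,0.0103,0.0095,0.0517,0.0349,-1],[0.0058,-0.0328,0.0103,0.0095,0.0517,0.0349,-1],[0.0058,-0.0328,0.0103,0.0095,0.0517,0.0349,-1],[0.0058,-0.0328,0.0103,0.0095,0.0517,0.0349,-1],[0.0058,-0.0328,0.0103,0.0095,0.0517,0.0349,-1],[0.0058,-0.0328,0.0103,0.0095,0.0517,0.0349,-1],[0.0058,-0.0328,0.0103,0.0095,0.0517,0.0349,-1],[0,0,0,0,0,0,-1],[0,0,0,0,0,0,-1]]

```text
time_s: 6.02
position: [0.4648, -0.2796, 0.1984]
tool_rot: [[-0.94, 0.341, -0.0], [0.341, 0.94, 0.001], [0.001, 0.001, -1.0]]
ft_force: [0.1, 0.2, -1.9]
grip_width: 0.0151
gripper_force: 59.4
```

```bash
python3 - <<'E'
from h import *
s=telemetry.observe();print(s['q'].round(1))
go([.464,-.28,.079],frame([0,0,1],-20),8)
E
```

```text
[ -43.6   23.9   81.1    0.    75.1 -113.6]
8 x [0.0001, -0.0001, 0.0149] [0.0001, -0.0001, 0.0001] | dist [ 0.0005 -0.0007  0.1194] ang [ 0. -0.  0.]
```

Emit:
send_rows:
  deltas:
    - [[0,0,0.0175,0,0,0,-1],[0,0,0.0175,0,0,0,-1],[0,0,0.0175,0,0,0,-1],[0,0,0.0175,0,0,0,-1],[0,0,0.0175,0,0,0,-1],[0,0,0.0175,0,0,0,-1],[0,0,0.012,0,0,0,-1],[0,0,0.003,0,0,0,-1],[0,0,0.001,0,0,0,-1],[0,0,0,0,0,0,-1]]

```text
time_s: 7.28
position: [0.4647, -0.2802, 0.0783]
tool_rot: [[-0.94, 0.342, 0.0], [0.342, 0.94, -0.0], [-0.0, -0.0, -1.0]]
ft_force: [0.1, 1.1, -1.9]
grip_width: 0.015
gripper_force: 59.4
```

Emit:
send_rows:
  deltas:
    - [[0,0,0.001,0,0,0,-1],[0,0,0.001,0,0,0,-1],[0,0,0,0,0,0,-1]]

```text
time_s: 7.65
position: [0.4652, -0.2806, 0.0773]
tool_rot: [[-0.94, 0.342, 0.002], [0.342, 0.94, -0.002], [-0.002, -0.001, -1.0]]
ft_force: [0.7, 0.2, 8.9]
grip_width: 0.0145
gripper_force: 61.1
```

Emit:
send_rows:
  deltas:
    - [[0,0,0,0,0,0,0],[0,0,0,0,0,0,0],[0,0,0,0,0,0,0],[0,0,-0.02,0,0,0,0],[0,0,-0.04,0,0,0,0],[0,0,-0.05,0,0,0,0],[0,0,-0.03,0,0,0,0]]

```text
time_s: 8.52
position: [0.4648, -0.2803, 0.2181]
tool_rot: [[-0.94, 0.342, 0.001], [0.342, 0.94, -0.001], [-0.002, -0.001, -1.0]]
ft_force: [-0.3, 0.5, -1.1]
grip_width: 0.0426
gripper_force: 0.0
```

```bash
python3 - <<'E'
from h import *
go([.542,.035,.314],frame(A,0),11)
E
```

```text
11 x [-0.0034, 0.0299, -0.0077] [-0.0089, -0.0469, -0.0308] | dist [ 0.035   0.3226 -0.0963] ang [ -5.6 -29.5 -19.4]
```

Emit:
send_rows:
  deltas:
    - [[-0.0034,0.0299,-0.0077,-0.0089,-0.0469,-0.0308,0],[-0.0034,0.0299,-0.0077,-0.0089,-0.0469,-0.0308,0],[-0.0034,0.0299,-0.0077,-0.0089,-0.0469,-0.0308,0],[-0.0034,0.0299,-0.0077,-0.0089,-0.0469,-0.0308,0],[-0.0034,0.0299,-0.0077,-0.0089,-0.0469,-0.0308,0],[-0.0034,0.0299,-0.0077,-0.0089,-0.0469,-0.0308,0],[-0.0034,0.0299,-0.0077,-0.0089,-0.0469,-0.0308,0],[-0.0034,0.0299,-0.0077,-0.0089,-0.0469,-0.0308,0],[-0.0034,0.0299,-0.0077,-0.0089,-0.0469,-0.0308,0],[-0.0034,0.0299,-0.0077,-0.0089,-0.0469,-0.0308,0],[-0.0034,0.0299,-0.0077,-0.0089,-0.0469,-0.0308,0],[0,0,0,0,0,0,0]]

```text
time_s: 10.02
position: [0.5414, 0.0365, 0.3124]
tool_rot: [[-0.867, -0.003, 0.499], [0.001, 1.0, 0.008], [-0.499, 0.007, -0.867]]
ft_force: [-0.4, 0.6, 0.2]
grip_width: 0.0425
gripper_force: 0.0
```

Emit:
send_rows:
  deltas:
    - [[0,0,0,0,0,0,0],[0,0,0,0,0,0,0]]

```text
time_s: 10.28
position: [0.5421, 0.0342, 0.3116]
tool_rot: [[-0.867, 0.001, 0.498], [0.005, 1.0, 0.006], [-0.498, 0.007, -0.867]]
ft_force: [0.7, -0.1, 0.1]
grip_width: 0.0427
gripper_force: 0.0
```

```bash
python3 - <<'E'
from h import *
s=telemetry.observe();print(s['time_s'],s['position'].round(4),abs(s['qvel']).max())
d=cam('wrist');save(d,'pics/e.png');P=cloud(d);np.savez('w1',P=P,im=d['image'])
p=P.reshape(-1,3);p=p[np.linalg.norm(np.cross(p-C0,A),axis=1)<.062]
h,e=np.histogram((p-C0)@A,np.arange(-.1,.02,.003));print([(round(a,3),int(b)) for a,b in zip(e,h) if b>30])
E
```

```text
10.275 [0.5421 0.0342 0.3116] 0.1363256407031649
[(np.float64(-0.07), 48), (np.float64(-0.067), 90), (np.float64(-0.037), 4241), (np.float64(-0.034), 5062), (np.float64(-0.031), 695), (np.float64(-0.013), 113), (np.float64(-0.01), 611)]
```

View pics/e.png

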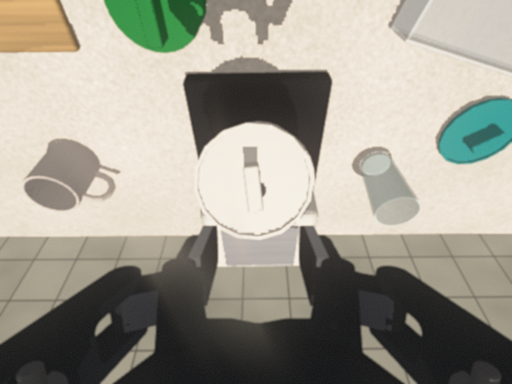

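The guard sits on the neck at (254,180), its bar turned a few degrees from the tool's x. Fit it.

```bash
python3 - <<'E'
from h import *
P=np.load('w1.npz')['P']
C,n=capfit(P,C0-.034*A,ax=A,hb=.025,rc=.066)
E
```

```text
C [0.6229 0.0309 0.1738] r 58.5 n [-0.4999 -0.0061  0.866 ] 9528
bar 728 off [-0.2  0.1] size [44.3 14. ] ang 6.3 h 0.0245 ctr [0.6228 0.0311 0.1737]
```

```bash
python3 - <<'E'
from h import *
go(np.array([.6228,.0311,.1737])+.0275*A,frame(A,6.3),10)
E
```

```text
10 x [-0.0001, -0.0004, 0.0132] [0.0001, -0.0002, -0.0112] | dist [-0.0013 -0.0041  0.1323] ang [ 0.  -0.1 -6.4]
```

Emit:
send_rows:
  deltas:
    - [[-0.0001,-0.0004,0.0132,0,0,-0.0112,0],[-0.0001,-0.0004,0.0132,0,0,-0.0112,0],[-0.0001,-0.0004,0.0132,0,0,-0.0112,0],[-0.0001,-0.0004,0.0132,0,0,-0.0112,0],[-0.0001,-0.0004,0.0132,0,0,-0.0112,0],[-0.0001,-0.0004,0.0132,0,0,-0.0112,0],[-0.0001,-0.0004,0.0132,0,0,-0.0112,0],[-0.0001,-0.0004,0.0132,0,0,-0.0112,0],[-0.0001,-0.0004,0.0132,0,0,-0.0112,0],[-0.0001,-0.0004,0.0132,0,0,-0.0112,0],[0,0,0,0,0,0,0]]

```text
time_s: 11.7
position: [0.6088, 0.032, 0.1969]
tool_rot: [[-0.862, -0.097, 0.497], [-0.108, 0.994, 0.007], [-0.495, -0.048, -0.868]]
ft_force: [-0.6, 0.3, 0.1]
grip_width: 0.0429
gripper_force: 0.0
```

Emit:
send_rows:
  deltas:
    - [[0,0,0,0,0,0,-1],[0,0,0,0,0,0,-1],[0,0,0,0,0,0,-1],[0,0,0,0,0,0,-1]]
  squeeze: 50

```text
time_s: 12.2
position: [0.6093, 0.0316, 0.1991]
tool_rot: [[-0.86, -0.097, 0.501], [-0.108, 0.994, 0.006], [-0.498, -0.049, -0.866]]
ft_force: [-0.0, -4.3, 5.9]
grip_width: 0.0129
gripper_force: 49.6
```

Emit:
send_rows:
  deltas:
    - [[0,0,-0.004,0,0,0,-1],[0,0,-0.01,0,0,0,-1],[0,0,-0.015,0,0,0,-1],[0,0,-0.02,0,0,0,-1],[0,0,-0.025,0,0,0,-1],[0,0,-0.03,0,0,0,-1],[0,0,-0.02,0,0,0,-1]]

```text
time_s: 13.08
position: [0.5457, 0.0316, 0.3071]
tool_rot: [[-0.861, -0.097, 0.499], [-0.108, 0.994, 0.007], [-0.497, -0.048, -0.867]]
ft_force: [0.3, 0.2, -0.8]
grip_width: 0.0132
gripper_force: 49.0
```

```bash
python3 - <<'E'
from h import *
s=telemetry.observe();print(s['time_s'],s['q'].round(1))
for a in(0,20,-20):go([.4645,.3145,.20],frame([0,0,1],a),11)
E
```

```text
13.075 [ -11.8    8.8   89.5    7.9   52.7 -111.3]
11 x [0.0084, 0.0263, 0.0072] [-0.002, 0.0475, 0.0098] | dist [0.0924 0.2943 0.0543] ang [-1.2 29.9  6.2]
11 x [0.0042, 0.0272, 0.008] [-0.0102, 0.0465, -0.0212] | dist [0.0924 0.2943 0.0543] ang [ -6.4  29.3 -13.4]
11 x [0.0125, 0.0249, 0.0064] [0.0063, 0.0475, 0.0408] | dist [0.0924 0.2943 0.0543] ang [ 4.  29.9 25.7]
```

Emit:
send_rows:
  deltas:
    - [[0.0084,0.0263,0.0072,-0.002,0.0475,0.0098,-1],[0.0084,0.0263,0.0072,-0.002,0.0475,0.0098,-1],[0.0084,0.0263,0.0072,-0.002,0.0475,0.0098,-1],[0.0084,0.0263,0.0072,-0.002,0.0475,0.0098,-1],[0.0084,0.0263,0.0072,-0.002,0.0475,0.0098,-1],[0.0084,0.0263,0.0072,-0.002,0.0475,0.0098,-1],[0.0084,0.0263,0.0072,-0.002,0.0475,0.0098,-1],[0.0084,0.0263,0.0072,-0.002,0.0475,0.0098,-1],[0.0084,0.0263,0.0072,-0.002,0.0475,0.0098,-1],[0.0084,0.0263,0.0072,-0.002,0.0475,0.0098,-1],[0.0084,0.0263,0.0072,-0.002,0.0475,0.0098,-1],[0,0,0,0,0,0,-1]]

```text
time_s: 14.58
position: [0.4645, 0.3153, 0.1981]
tool_rot: [[-1.0, -0.002, -0.003], [-0.002, 1.0, -0.0], [0.003, -0.0, -1.0]]
ft_force: [0.4, 0.4, -2.1]
grip_width: 0.0131
gripper_force: 49.0
```

Emit:
send_rows:
  deltas:
    - [[0,0,0,0,0,0,-1]]

```text
time_s: 14.7
position: [0.4653, 0.3139, 0.1989]
tool_rot: [[-1.0, -0.0, -0.0], [-0.0, 1.0, -0.0], [0.0, -0.0, -1.0]]
ft_force: [-0.4, -0.1, -1.3]
grip_width: 0.0134
gripper_force: 49.0
```

```bash
python3 - <<'E'
from h import *
go([.4645,.3145,.051],frame([0,0,1],0),10)
d=cam('scene')
P=cloud(d);p=P.reshape(-1,3);c=telemetry.observe()['position'];p=p[np.linalg.norm(p[:,:2]-c[:2],axis=1)<.065]
h,e=np.histogram(p[:,2],np.arange(.1,.25,.004));print([(round(a,3),int(b)) for a,b in zip(e,h) if b>10])
b=d['image'][150:250,300:430];cv2.imwrite('pics/f.png',cv2.resize(b[:,:,::-1],None,fx=4,fy=4,interpolation=cv2.INTER_CUBIC))
# neck
P2=p=P.reshape(-1,3);Cg=np.array([.6228,.0311,.1737]);ax=A
q=P2[np.linalg.norm(np.cross(P2-Cg,A),axis=1)<.06];h,e=np.histogram((q-Cg)@A,np.arange(-.06,.02,.003));print([(round(a,3),int(b)) for a,b in zip(e,h) if b>10])
E
```

```text
10 x [0.0001, 0.0001, 0.0148] [-0.0, -0.0, 0.0] | dist [0.0008 0.0006 0.1479] ang [-0. -0.  0.]
[(np.float64(0.164), 202), (np.float64(0.168), 745), (np.float64(0.172), 73), (np.float64(0.176), 17), (np.float64(0.18), 16), (np.float64(0.184), 22), (np.float64(0.188), 21), (np.float64(0.192), 78), (np.float64(0.196), 20), (np.float64(0.2), 20), (np.float64(0.204), 13), (np.float64(0.208), 18), (np.float64(0.212), 17), (np.float64(0.216), 32), (np.float64(0.22), 39), (np.float64(0.224), 68), (np.float64(0.228), 52), (np.float64(0.232), 33), (np.float64(0.236), 44), (np.float64(0.24), 47), (np.float64(0.244), 48)]
[(np.float64(-0.036), 98), (np.float64(-0.033), 191), (np.float64(-0.021), 12), (np.float64(-0.018), 46), (np.float64(-0.015), 224), (np.float64(-0.012), 70), (np.float64(-0.009), 55), (np.float64(-0.006), 478), (np.float64(-0.003), 27), (np.float64(0.0), 11), (np.float64(0.003), 12)]
```

View pics/f.png

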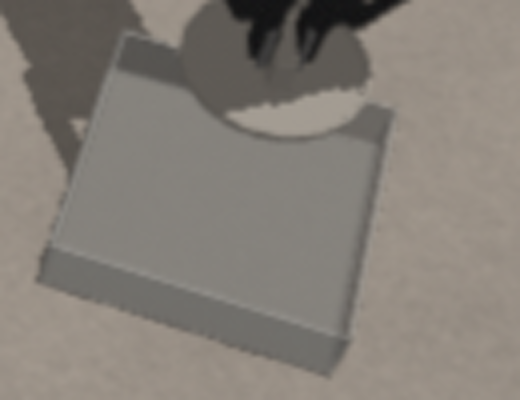

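The guard hangs level over the tray (about 280,60 in the crop). Lower it.

Emit:
send_rows:
  deltas:
    - [[0,0,0.02,0,0,0,-1],[0,0,0.02,0,0,0,-1],[0,0,0.02,0,0,0,-1],[0,0,0.02,0,0,0,-1],[0,0,0.02,0,0,0,-1],[0,0,0.02,0,0,0,-1],[0,0,0.018,0,0,0,-1],[0,0,0.01,0,0,0,-1],[0,0,0.003,0,0,0,-1],[0,0,0.0015,0,0,0,-1],[0,0,0,0,0,0,-1]]

```text
time_s: 16.12
position: [0.4656, 0.3143, 0.0464]
tool_rot: [[-1.0, 0.0, -0.0], [0.0, 1.0, 0.0], [0.0, 0.0, -1.0]]
ft_force: [0.6, 0.2, -1.6]
grip_width: 0.0129
gripper_force: 49.0
```

Emit:
send_rows:
  deltas:
    - [[0,0,0.0015,0,0,0,-1],[0,0,0.001,0,0,0,-1],[0,0,0,0,0,0,-1]]

```text
time_s: 16.5
position: [0.4654, 0.3143, 0.0434]
tool_rot: [[-1.0, 0.0, -0.001], [0.0, 1.0, 0.0], [0.001, 0.0, -1.0]]
ft_force: [0.5, 0.3, -1.1]
grip_width: 0.013
gripper_force: 49.0
```

Emit:
send_rows:
  deltas:
    - [[0,0,0.001,0,0,0,-1],[0,0,0.001,0,0,0,-1],[0,0,0,0,0,0,-1]]

```text
time_s: 16.88
position: [0.4654, 0.3143, 0.0423]
tool_rot: [[-1.0, 0.0, -0.0], [0.0, 1.0, 0.0], [0.0, 0.0, -1.0]]
ft_force: [-3.1, -1.9, 6.9]
grip_width: 0.0131
gripper_force: 50.3
```

Emit:
send_rows:
  deltas:
    - [[0,0,0,0,0,0,0],[0,0,0,0,0,0,0],[0,0,0,0,0,0,0],[0,0,-0.015,0,0,0,0],[0,0,-0.04,0,0,0,0],[0,0,-0.05,0,0,0,0],[0,0,-0.05,0,0,0,0],[0,0,-0.03,0,0,0,0]]

```text
time_s: 17.88
position: [0.4657, 0.3144, 0.2303]
tool_rot: [[-1.0, 0.0, 0.003], [0.0, 1.0, 0.002], [-0.003, 0.002, -1.0]]
ft_force: [0.3, 0.2, -0.4]
grip_width: 0.0427
gripper_force: 0.0
```

```bash
python3 - <<'E'
from h import *
go([.545,.031,.309],frame(A,0),10)
E
```

```text
10 x [-0.0097, -0.0283, -0.006] [-0.0005, -0.052, 0.0001] | dist [-0.0796 -0.2832 -0.0789] ang [ -0.3 -29.8   0.1]
```

Emit:
send_rows:
  deltas:
    - [[-0.0097,-0.0283,-0.006,-0.0005,-0.052,0,0],[-0.0097,-0.0283,-0.006,-0.0005,-0.052,0,0],[-0.0097,-0.0283,-0.006,-0.0005,-0.052,0,0],[-0.0097,-0.0283,-0.006,-0.0005,-0.052,0,0],[-0.0097,-0.0283,-0.006,-0.0005,-0.052,0,0],[-0.0097,-0.0283,-0.006,-0.0005,-0.052,0,0],[-0.0097,-0.0283,-0.006,-0.0005,-0.052,0,0],[-0.0097,-0.0283,-0.006,-0.0005,-0.052,0,0],[-0.0097,-0.0283,-0.006,-0.0005,-0.052,0,0],[-0.0097,-0.0283,-0.006,-0.0005,-0.052,0,0],[0,0,0,0,0,0,0],[0,0,0,0,0,0,0]]

```text
time_s: 19.38
position: [0.5448, 0.0316, 0.306]
tool_rot: [[-0.868, -0.001, 0.496], [0.002, 1.0, 0.005], [-0.496, 0.005, -0.868]]
ft_force: [0.7, 0.0, -0.2]
grip_width: 0.0421
gripper_force: 0.0
```

Emit:
send_rows:
  deltas:
    - [[0,0,0,0,0,0,0]]

```text
time_s: 19.5
position: [0.545, 0.0319, 0.3057]
tool_rot: [[-0.869, -0.002, 0.496], [0.001, 1.0, 0.005], [-0.496, 0.005, -0.869]]
ft_force: [0.9, 0.5, 0.3]
grip_width: 0.0426
gripper_force: 0.0
```

```bash
python3 - <<'E'
from h import *
s=telemetry.observe();print(s['time_s'],s['position'].round(4),abs(s['qvel']).max())
d=cam('wrist');P=cloud(d);np.savez('w2',P=P,im=d['image'])
Cg=np.array([.6228,.0311,.1737])
r=np.linalg.norm(np.cross(P-Cg,A),axis=2);hh=(P-Cg)@A
for lo,hi in((0,.036),(.036,.044),(.046,.056)):
    v=hh[(r>=lo)&(r<hi)&(abs(hh)<.05)];h,e=np.histogram(v,np.arange(-.05,.02,.002));print(lo,[(round(float(a),3),int(b)) for a,b in zip(e,h) if b>20])
cv2.imwrite('pics/g.png',cv2.resize(d['image'][110:250,180:330,::-1],None,fx=4,fy=4,interpolation=cv2.INTER_CUBIC))
t=cam('top');P=cloud(t);k=np.linalg.norm(P[...,:2]-[.4654,.3143],axis=2)<.056
h,e=np.histogram(P[k][:,2],np.arange(0,.06,.003));print([(round(float(a),3),int(b)) for a,b in zip(e,h)])
E
```

```text
19.5 [0.545  0.0319 0.3057] 0.20951858094651868
0 [(-0.034, 124), (-0.032, 73), (-0.008, 22), (-0.006, 2172), (-0.004, 1446), (-0.002, 144), (0.002, 119), (0.004, 44)]
0.036 [(-0.034, 71), (-0.032, 42), (-0.014, 368), (-0.012, 240), (-0.006, 756), (-0.004, 412)]
0.046 [(-0.036, 43), (-0.034, 482), (-0.032, 222), (-0.016, 24), (-0.014, 928), (-0.012, 575), (-0.006, 154), (-0.004, 65)]
[(0.0, 0), (0.003, 0), (0.006, 3), (0.009, 81), (0.012, 507), (0.015, 470), (0.018, 80), (0.021, 9), (0.024, 6), (0.027, 5), (0.03, 0), (0.033, 9), (0.036, 32), (0.039, 45), (0.042, 8), (0.045, 0), (0.048, 0), (0.051, 0), (0.054, 0)]
```

View pics/g.png

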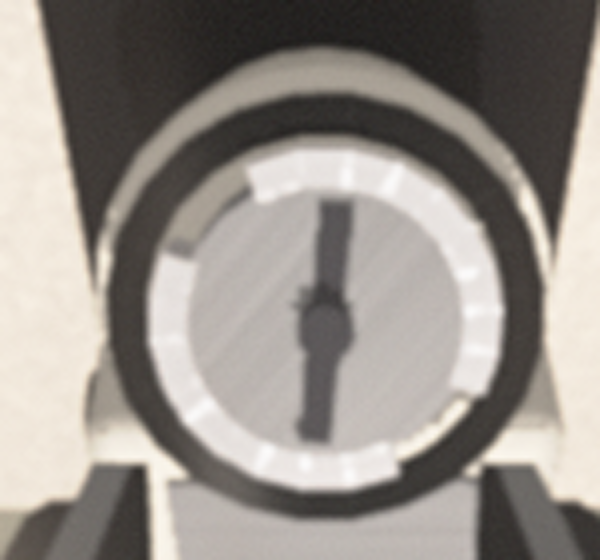

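The neck is bare: slots at about (208,215) and (430,430) in the crop, black plate round it; the guard lies flat in the tray (plate ~14 mm, bar ~39 mm).

```bash
python3 - <<'E'
from h import *
f=np.load('w2.npz');P=f['P'].reshape(-1,3);im=f['im'].reshape(-1,3).astype(int)
Cg=np.array([.6228,.0311,.1737])
ok=(np.linalg.norm(np.cross(P-Cg,A),axis=1)<.06)
P=P[ok];im=im[ok];h=(P-Cg)@A
k=abs(h+.005)<.003
for _ in range(5): c,n=plane(P[k]);k=abs((P-c)@n)<.002
F=frame(n,0);e1=-F[:,0];e2=F[:,1]
uv=np.c_[(P-c)@e1,(P-c)@e2]*1000;h=(P-c)@n
def circ(q): # boundary in angular bins, robust
    cen=np.zeros(2)
    for _ in range(10):
        d=q-cen;a=np.degrees(np.arctan2(d[:,1],d[:,0]))//6;r=np.hypot(*d.T)
        e=np.array([q[a==i][r[a==i].argmax()] for i in np.unique(a)])
        M=np.c_[2*e,np.ones(len(e))];
        if _==0: good=np.ones(len(e),bool)
        s=np.linalg.lstsq(M,(e**2).sum(1),rcond=None)[0];rr=np.hypot(*(e-s[:2]).T);R0=np.median(rr)
        g=abs(rr-R0)<1.5
        s=np.linalg.lstsq(M[g],(e[g]**2).sum(1),rcond=None)[0];cen=s[:2]
    return cen,np.sqrt(s[2]+cen@cen),g.sum()
top=uv[abs(h)<.002]
top=top[np.hypot(*top.T)<46]
cf,rf,m=circ(top);print('n',n.round(4),'flange',cf,rf,m)
pl=uv[abs(h+.008)<.003];pl=pl[np.hypot(*pl.T)<60]
cp,rp,m=circ(pl);print('plate',cp,rp,m,'h',np.median(h[abs(h+.008)<.003]))
O=c+(e1*cf[0]+e2*cf[1])/1e3;O2=c+(e1*cp[0]+e2*cp[1])/1e3;print('stub top centre',O.round(4),O2.round(4))
d=uv-cf;r=np.hypot(*d.T);a=np.degrees(np.arctan2(d[:,1],d[:,0]))
ring=(r>38.5)&(r<42)
for lo in range(-180,180,5):
    b=ring&(a>=lo)&(a<lo+5)
    x=(h[b]>-.004).mean() if b.sum() else -1
    if x<.9: print(lo,round(float(x),2),b.sum(),end='; ')
E
```

```text
n [-0.4987 -0.0049  0.8667] flange [ 1.49411691 -0.04890584] 42.98977860225888 49
plate [ 0.24974845 -1.07121538] 54.62114186768984 58 h -0.008019120426165849
stub top centre [0.6304 0.0363 0.1733] [0.6294 0.0353 0.1727]
-180 0.78 18; -175 0.87 15; -170 0.8 20; -165 0.81 16; -160 0.82 17; -155 0.83 6; -150 0.0 10; -145 0.0 11; -140 0.0 9; -135 0.89 72; -130 0.88 109; -120 0.86 148; 30 -1.0 0; 35 -1.0 0; 40 -1.0 0; 45 -1.0 0; 50 -1.0 0; 55 -1.0 0; 60 -1.0 0; 140 0.88 16; 145 0.87 15; 150 0.88 16; 155 0.87 15; 160 0.81 16; 165 0.89 18; 170 0.78 18; 175 0.84 19;
```

```bash
python3 - <<'E'
from h import *
go([.4648,-.2803,.19],frame([0,0,1],-20),11)
E
```

```text
11 x [0.0055, -0.0297, 0.0089] [0.0087, 0.0466, 0.0311] | dist [ 0.1269 -0.3125  0.0589] ang [ 5.5 29.4 19.6]
```

Emit:
send_rows:
  deltas:
    - [[0.0055,-0.0297,0.0089,0.0087,0.0466,0.0311,0],[0.0055,-0.0297,0.0089,0.0087,0.0466,0.0311,0],[0.0055,-0.0297,0.0089,0.0087,0.0466,0.0311,0],[0.0055,-0.0297,0.0089,0.0087,0.0466,0.0311,0],[0.0055,-0.0297,0.0089,0.0087,0.0466,0.0311,0],[0.0055,-0.0297,0.0089,0.0087,0.0466,0.0311,0],[0.0055,-0.0297,0.0089,0.0087,0.0466,0.0311,0],[0.0055,-0.0297,0.0089,0.0087,0.0466,0.0311,0],[0.0055,-0.0297,0.0089,0.0087,0.0466,0.0311,0],[0.0055,-0.0297,0.0089,0.0087,0.0466,0.0311,0],[0.0055,-0.0297,0.0089,0.0087,0.0466,0.0311,0],[0,0,0,0,0,0,0]]

```text
time_s: 21.1
position: [0.4643, -0.2823, 0.1892]
tool_rot: [[-0.939, 0.345, -0.001], [0.345, 0.939, 0.001], [0.001, 0.001, -1.0]]
ft_force: [-0.9, 0.9, 0.4]
grip_width: 0.043
gripper_force: 0.0
```

Emit:
send_rows:
  deltas:
    - [[0,0,0,0,0,0,0]]

```text
time_s: 21.22
position: [0.4649, -0.2807, 0.1903]
tool_rot: [[-0.94, 0.342, 0.001], [0.342, 0.94, 0.0], [-0.001, 0.001, -1.0]]
ft_force: [-0.1, 0.5, 0.7]
grip_width: 0.0429
gripper_force: 0.0
```

```bash
cat >> h.py <<'E'
O=np.array([.6304,.0363,.1733]);AN=np.array([-.4995,-.0052,.8663]);AN/=np.linalg.norm(AN)
def circ(q):
    cen=np.median(q,0)
    for i in range(10):
        d=q-cen;a=np.degrees(np.arctan2(d[:,1],d[:,0]))//8;r=np.hypot(*d.T)
        e=np.array([q[a==j][r[a==j].argmax()] for j in np.unique(a)]);M=np.c_[2*e,np.ones(len(e))]
        rr=np.hypot(*(e-cen).T);g=abs(rr-np.median(rr))<(4 if i<4 else 1.5)
        s=np.linalg.lstsq(M[g],(e[g]**2).sum(1),rcond=None)[0];cen=s[:2]
    return cen,np.sqrt(s[2]+cen@cen),g.sum()
E
python3 - <<'E'
from h import *
s=telemetry.observe();print(s['time_s'],s['position'].round(4))
# cover on the board
P=cloud(cam('wrist'));C,n=capfit(P,np.array([.4648,-.2803,.046]),ax=np.array([0,0,1.]))
F=frame(AN,0);e1=-F[:,0];e2=F[:,1]
for nm in('top','scene'):
    d=cam(nm);P=cloud(d).reshape(-1,3)
    p=P[(np.linalg.norm(np.cross(P-O,AN),axis=1)<.065)];h=(p-O)@AN
    uv=np.c_[(p-O)@e1,(p-O)@e2]*1000
    for name,h0,rm in(('flange',0,50),('plate',-.008,65)):
        k=(abs(h-h0)<.0035)&(np.hypot(*uv.T)<rm);q=uv[k];cc,r,m=circ(q);print(nm,name,cc.round(1),round(r,1),m,'h',np.median(h[k]).round(4),len(q))
# slot edges from stored wrist view
P=np.load('w2.npz')['P'].reshape(-1,3);h=(P-O)@AN;d=np.c_[(P-O)@e1,(P-O)@e2]*1000;r=np.hypot(*d.T);a=np.degrees(np.arctan2(d[:,1],d[:,0]))
t=(abs(h)<.0025)&(r>39.5)&(r<42.5)
print('occupied 2deg bins',[(i) for i in range(-180,180,2) if ((a[t]>=i)&(a[t]<i+2)).sum()==0])
E
```

```text
21.225 [ 0.4649 -0.2807  0.1903]
C [ 0.4672 -0.2809  0.0453] r 50.8 n [1.e-04 5.e-04 1.e+00] 7181
bar 1547 off [-0.1 -0. ] size [15.8 70. ] ang -19.4 h 0.0298 ctr [ 0.4671 -0.2809  0.0453]
top flange [ 1.6 -1.3] 42.6 30 h 0.0009 778
top plate [ 1.1 -1.6] 55.4 45 h -0.0072 511
scene flange [ 3.3 -1.1] 41.7 29 h -0.0006 542
scene plate [ 1.8 -1.1] 55.5 35 h -0.0085 378
occupied 2deg bins [-152, -150, -148, -146, -144, -142, -140, -138, -136, -134, -132, -130, -128, -126, -124, -122, -120, -118, 28, 30, 32, 34, 36, 38, 40, 42, 44, 46, 48, 50, 52, 54, 56, 58, 60, 62]
```

Emit:
send_rows:
  deltas:
    - [[0,0,0,0,0,0.18,0],[0,0,0,0,0,0.18,0],[0,0,0,0,0,0.18,0],[0,0,0,0,0,0.18,0],[0,0,0,0,0,0.18,0],[0,0,0,0,0,0.18,0],[0,0,0,0,0,0.18,0],[0,0,0,0,0,0.18,0],[0,0,0,0,0,0.18,0],[0,0,0,0,0,0,0],[0,0,0,0,0,0,0],[0,0,0,0,0,0,0]]

```text
time_s: 22.88
position: [0.4646, -0.2813, 0.1903]
tool_rot: [[0.387, 0.922, 0.0], [0.922, -0.387, 0.0], [0.0, 0.0, -1.0]]
ft_force: [0.6, 0.0, -0.7]
grip_width: 0.0427
gripper_force: 0.0
```

```bash
python3 - <<'E'
from h import *
s=telemetry.observe();print(s['time_s'],s['position'].round(4),abs(s['qvel']).max(),s['q'].round(1))
P=cloud(cam('wrist'));C,n=capfit(P,np.array([.4648,-.2803,.046]),ax=np.array([0,0,1.]))
R1=frame([0,0,1],-20);R2=np.array(s['tool_rot']);d=np.array([.4672,-.2809])-C[:2]
b=np.linalg.solve((R1-R2)[:2,:2],d);print('bias tool',b,'true C',np.array([.4672,-.2809])-R1[:2,:2]@b)
E
```

```text
22.875 [ 0.4646 -0.2813  0.1903] 0.7106036956152036 [-43.7  24.4  81.7   0.   73.8 -20.9]
C [ 0.468  -0.2812  0.0454] r 50.8 n [1.e-03 9.e-04 1.e+00] 6856
bar 1603 off [-0.3  0.2] size [16.5 69.5] ang -19.8 h 0.0297 ctr [ 0.4677 -0.281   0.0454]
bias tool [0.00044088 0.00041365] true C [ 0.46747282 -0.28143949]
```

Emit:
send_rows:
  deltas:
    - [[0,0,0,0,0,-0.18,0],[0,0,0,0,0,-0.18,0],[0,0,0,0,0,-0.18,0],[0,0,0,0,0,-0.18,0],[0,0,0,0,0,-0.18,0],[0,0,0.005,0,0,-0.18,0],[0,0,0.01,0,0,-0.18,0],[0,0,0.015,0,0,-0.18,0],[0,0,0.015,0,0,-0.18,0],[0,0,0,0,0,0,0],[0,0,0,0,0,0,0]]

```text
time_s: 24.3
position: [0.4648, -0.2817, 0.1458]
tool_rot: [[-0.938, 0.346, 0.001], [0.346, 0.938, -0.001], [-0.001, -0.0, -1.0]]
ft_force: [0.6, -0.4, -0.3]
grip_width: 0.0423
gripper_force: 0.0
```

```bash
python3 - <<'E'
from h import *
go([.4674,-.2813,.0735],frame([0,0,1],-19.7),6)
E
```

```text
6 x [-0.0004, 0.0002, 0.0121] [-0.0, 0.0002, -0.0016] | dist [-0.0023  0.0013  0.0723] ang [-0.   0.1 -0.5]
```

Emit:
send_rows:
  deltas:
    - [[-0.0004,0.0002,0.0121,0,0,-0.0016,0],[-0.0004,0.0002,0.0121,0,0,-0.0016,0],[-0.0004,0.0002,0.0121,0,0,-0.0016,0],[-0.0004,0.0002,0.0121,0,0,-0.0016,0],[-0.0004,0.0002,0.0121,0,0,-0.0016,0],[-0.0004,0.0002,0.0121,0,0,-0.0016,0],[0,0,0,0,0,0,0],[0,0,0,0,0,0,-1],[0,0,0,0,0,0,-1],[0,0,0,0,0,0,-1],[0,0,0,0,0,0,-1]]
  squeeze: 110

```text
time_s: 25.68
position: [0.4674, -0.2813, 0.0734]
tool_rot: [[-0.943, 0.334, 0.001], [0.334, 0.943, -0.001], [-0.002, -0.0, -1.0]]
ft_force: [-0.4, 0.5, 6.2]
grip_width: 0.0141
gripper_force: 107.9
```

```bash
python3 - <<'E'
from h import *
s=telemetry.observe();print(s['position'],s['ft_force'],s['grip_width'],s['wrist_torque'])
E
```

```text
[ 0.46744644 -0.28133342  0.07336573] [-0.39333088  0.48678929  6.1521805 ] 0.014141701675999166 [0.1657366  0.19646019 0.0464312 ]
```

Emit:
send_rows:
  deltas:
    - [[0,0,-0.01,0,0,0,-1],[0,0,-0.03,0,0,0,-1],[0,0,-0.04,0,0,0,-1],[0,0,-0.04,0,0,0,-1],[0,0,-0.02,0,0,0,-1],[0,0,0,0,0,0,-1]]

```text
time_s: 26.42
position: [0.4674, -0.2813, 0.214]
tool_rot: [[-0.943, 0.334, 0.002], [0.334, 0.943, -0.002], [-0.003, -0.001, -1.0]]
ft_force: [-0.6, 0.8, -1.8]
grip_width: 0.0146
gripper_force: 107.4
```

```bash
cat >> h.py <<'E'
ON=np.array([.6308,.0359,.1735]);TR=.0614
E
python3 - <<'E'
from h import *
go(ON+(TR+.07)*AN,frame(AN,45.4),11)
E
```

```text
11 x [-0.0159, 0.0277, -0.0073] [0.0105, -0.0488, -0.1004] | dist [ 0.0133  0.3309 -0.0737] ang [  6.6 -30.7 -63.3]
```

Emit:
send_rows:
  deltas:
    - [[-0.0159,0.0277,-0.0073,0.0105,-0.0488,-0.1004,-1],[-0.0159,0.0277,-0.0073,0.0105,-0.0488,-0.1004,-1],[-0.0159,0.0277,-0.0073,0.0105,-0.0488,-0.1004,-1],[-0.0159,0.0277,-0.0073,0.0105,-0.0488,-0.1004,-1],[-0.0159,0.0277,-0.0073,0.0105,-0.0488,-0.1004,-1],[-0.0159,0.0277,-0.0073,0.0105,-0.0488,-0.1004,-1],[-0.0159,0.0277,-0.0073,0.0105,-0.0488,-0.1004,-1],[-0.0159,0.0277,-0.0073,0.0105,-0.0488,-0.1004,-1],[-0.0159,0.0277,-0.0073,0.0105,-0.0488,-0.1004,-1],[-0.0159,0.0277,-0.0073,0.0105,-0.0488,-0.1004,-1],[-0.0159,0.0277,-0.0073,0.0105,-0.0488,-0.1004,-1],[0,0,0,0,0,0,-1]]

```text
time_s: 27.92
position: [0.564, 0.0368, 0.2846]
tool_rot: [[-0.608, -0.62, 0.495], [-0.711, 0.703, 0.008], [-0.353, -0.347, -0.869]]
ft_force: [0.9, -0.5, -1.9]
grip_width: 0.0144
gripper_force: 107.7
```

Emit:
send_rows:
  deltas:
    - [[0,0,0,0,0,0,-1],[0,0,0,0,0,0,-1]]

```text
time_s: 28.18
position: [0.5656, 0.0344, 0.2855]
tool_rot: [[-0.61, -0.617, 0.497], [-0.709, 0.706, 0.006], [-0.354, -0.348, -0.868]]
ft_force: [0.5, -0.0, -2.8]
grip_width: 0.0143
gripper_force: 107.7
```

```bash
cat >> h.py <<'E'
def rel():
    s=telemetry.observe();F=frame(AN,0);d=s['position']-ON;Rt=np.array(s['tool_rot']);F0=F.T@Rt
    ph=np.degrees(np.arctan2(-F0[1,0]*-1 if 0 else (Rt[:,0]@F[:,1])*-1,-(Rt[:,0]@-F[:,0])))
    print('t',s['time_s'],'rim over stub top mm',round((d@AN-TR)*1e3,1),'e1,e2 mm',(d@-F[:,0]*1e3).round(1),(d@F[:,1]*1e3).round(1),'phi',ph.round(1),'axis err',np.degrees(np.arccos(min(1,-Rt[:,2]@AN))).round(2),'F tool',(Rt.T@s['ft_force']).round(1),'M tool',(Rt.T@s['wrist_torque']).round(2),'q6',s['q'][5].round(1),'grip',s['grip_width'].round(4))
E
python3 - <<'E'
from h import *
rel();go(ON+(TR+.004)*AN,frame(AN,45.4),8)
E
```

```text
Traceback (most recent call last):
  File "h.py", line 59, in rel
    print('t',s['time_s'],'rim over stub top mm',round((d@AN-TR)*1e3,1),'e1,e2 mm',(d@-F[:,0]*1e3).round(1),(d@F[:,1]*1e3).round(1),'phi',ph.round(1),'axis err',np.degrees(np.arccos(min(1,-Rt[:,2]@AN))).round(2),'F tool',(Rt.T@s['ft_force']).round(1),'M tool',(Rt.T@s['wrist_torque']).round(2),'q6',s['q'][5].round(1),'grip',s['grip_width'].round(4))
                                                                                                                                                                                                                                                                                                                                     ^^^^^^^^^^^^^^^^^^^^^
AttributeError: 'float' object has no attribute 'round'
```

```bash
sed -i "s/s\['grip_width'\].round(4)/round(s['grip_width'],4)/; s/np.arctan2(-F0\[1,0\]\*-1 if 0 else (Rt\[:,0\]@F\[:,1\])\*-1,-(Rt\[:,0\]@-F\[:,0\]))/np.arctan2(-Rt[:,0]@F[:,1],Rt[:,0]@F[:,0])/" h.py
python3 - <<'E'
from h import *
rel();go(ON+(TR+.004)*AN,frame(AN,45.4),8)
E
```

```text
t 28.175 rim over stub top mm 68.2 e1,e2 mm -0.5 -0.9 phi 45.3 axis err 0.18 F tool [0.7 0.7 2.7] M tool [-0.3   0.32 -0.  ] q6 -149.5 grip 0.0143
8 x [-0.0001, 0.0, 0.008] [0.0003, -0.0002, -0.0002] | dist [-0.0011  0.0001  0.0642] ang [ 0.2 -0.1 -0.1]
```

Emit:
send_rows:
  deltas:
    - [[-0.001,0,0.01,0.002,-0.001,-0.001,-1],[0,0,0.01,0,0,0,-1],[0,0,0.01,0,0,0,-1],[0,0,0.01,0,0,0,-1],[0,0,0.01,0,0,0,-1],[0,0,0.008,0,0,0,-1],[0,0,0.004,0,0,0,-1],[0,0,0.002,0,0,0,-1],[0,0,0,0,0,0,-1]]

```text
time_s: 29.3
position: [0.598, 0.0362, 0.2311]
tool_rot: [[-0.608, -0.617, 0.5], [-0.71, 0.704, 0.006], [-0.355, -0.352, -0.866]]
ft_force: [0.6, -0.0, -3.1]
grip_width: 0.0141
gripper_force: 107.7
```

```bash
python3 - <<'E'
from h import *
rel();go(ON+(TR-.004)*AN,frame(AN,45.4),4)
E
```

```text
t 29.3 rim over stub top mm 4.9 e1,e2 mm 0.3 0.7 phi 45.4 axis err 0.04 F tool [0.7 0.7 3. ] M tool [-0.3   0.35 -0.02] q6 -149.7 grip 0.0141
4 x [0.0002, -0.0001, 0.0022] [0.0, 0.0002, 0.0001] | dist [ 0.0007 -0.0002  0.0089] ang [0. 0. 0.]
```

Emit:
send_rows:
  deltas:
    - [[0.0007,0,0.002,0,0,0,-1],[0,0,0.002,0,0,0,-1],[0,0,0.002,0,0,0,-1],[0,0,0.002,0,0,0,-1],[0,0,0,0,0,0,-1]]

```text
time_s: 29.92
position: [0.6015, 0.0358, 0.2236]
tool_rot: [[-0.608, -0.617, 0.499], [-0.71, 0.704, 0.006], [-0.355, -0.351, -0.866]]
ft_force: [0.3, 0.1, -2.6]
grip_width: 0.0137
gripper_force: 107.7
```

```bash
python3 - <<'E'
from h import *
rel()
E
```

```text
t 29.925 rim over stub top mm -3.4 e1,e2 mm -0.3 0.2 phi 45.4 axis err 0.04 F tool [0.7 0.8 2.4] M tool [-0.28  0.33 -0.01] q6 -149.9 grip 0.0137
```

Emit:
send_rows:
  deltas:
    - [[0,0,0.002,0,0,0,-1],[0,0,0.002,0,0,0,-1],[0,0,0.0015,0,0,0,-1],[0,0,0,0,0,0,-1]]

```text
time_s: 30.42
position: [0.6042, 0.0358, 0.2192]
tool_rot: [[-0.608, -0.617, 0.5], [-0.71, 0.704, 0.006], [-0.355, -0.352, -0.866]]
ft_force: [-3.8, -0.3, 1.1]
grip_width: 0.0139
gripper_force: 108.4
```

```bash
python3 - <<'E'
from h import *
rel()
E
```

```text
t 30.425 rim over stub top mm -8.5 e1,e2 mm -0.2 0.2 phi 45.4 axis err 0.04 F tool [ 2.1  1.7 -2.8] M tool [-0.34  0.54 -0.01] q6 -149.9 grip 0.0139
```

Emit:
send_rows:
  deltas:
    - [[0,0,0.002,0,0,0,-1],[0,0,0.002,0,0,0,-1],[0,0,0.002,0,0,0,-1],[0,0,0.0025,0,0,0,-1],[0,0,0,0,0,0,-1]]

```text
time_s: 31.05
position: [0.6085, 0.0359, 0.2118]
tool_rot: [[-0.608, -0.617, 0.5], [-0.71, 0.704, 0.006], [-0.355, -0.351, -0.866]]
ft_force: [-5.6, -0.5, 3.2]
grip_width: 0.0143
gripper_force: 108.8
```

```bash
python3 - <<'E'
from h import *
rel()
E
```

```text
t 31.05 rim over stub top mm -17.1 e1,e2 mm -0.2 0.2 phi 45.4 axis err 0.04 F tool [ 2.6  1.9 -5.6] M tool [-0.5   0.62  0.03] q6 -150.0 grip 0.0143
```

Emit:
send_rows:
  deltas:
    - [[0,0,0,0,0,0.1,-1],[0,0,0,0,0,0.12,-1],[0,0,0,0,0,0.12,-1],[0,0,0,0,0,0.12,-1],[0,0,0,0,0,0.12,-1],[0,0,0,0,0,0.12,-1],[0,0,0,0,0,0.12,-1],[0,0,0,0,0,0.12,-1],[0,0,0,0,0,0.12,-1],[0,0,0,0,0,0.12,-1],[0,0,0,0,0,0.12,-1],[0,0,0,0,0,0,-1]]

```text
time_s: 32.55
position: [0.609, 0.0358, 0.2124]
tool_rot: [[-0.757, 0.42, 0.501], [0.488, 0.873, 0.006], [-0.435, 0.249, -0.865]]
ft_force: [-3.9, -0.8, 5.8]
grip_width: 0.0142
gripper_force: 108.9
```

```bash
python3 - <<'E'
from h import *
rel();go(ON+(TR-.0168)*AN,frame(AN,-42),4)
E
```

```text
t 32.55 rim over stub top mm -16.8 e1,e2 mm 0.5 0.2 phi -29.0 axis err 0.13 F tool [ 0.1 -0.9 -6.9] M tool [0.26 0.2  0.2 ] q6 -75.5 grip 0.0142
4 x [0.0001, -0.0001, 0.0] [0.0004, 0.0004, 0.0566] | dist [ 0.0004 -0.0004  0.    ] ang [ 0.1  0.1 13. ]
```

Emit:
send_rows:
  deltas:
    - [[0,0,0,0,0,0.06,-1],[0,0,0,0,0,0.06,-1],[0,0,0,0,0,0.05,-1],[0,0,0,0,0,0.03,-1],[0,0,0,0,0,0.02,-1],[0,0,0,0,0,0,-1]]

```text
time_s: 33.3
position: [0.6087, 0.0357, 0.2122]
tool_rot: [[-0.649, 0.573, 0.501], [0.664, 0.748, 0.005], [-0.371, 0.336, -0.866]]
ft_force: [-4.3, -1.2, 5.1]
grip_width: 0.0143
gripper_force: 109.3
```

```bash
python3 - <<'E'
from h import *
rel()
E
```

```text
t 33.3 rim over stub top mm -16.9 e1,e2 mm 0.2 0.0 phi -41.4 axis err 0.07 F tool [ 0.1 -1.7 -6.6] M tool [ 0.46  0.25 -0.94] q6 -63.0 grip 0.0143
```

Emit:
send_rows:
  deltas:
    - [[0,0,-0.002,0,0,0,-1],[0,0,-0.002,0,0,0,-1],[0,0,-0.0025,0,0,0,-1],[0,0,0,0,0,0,-1]]

```text
time_s: 33.8
position: [0.6056, 0.0357, 0.2175]
tool_rot: [[-0.648, 0.574, 0.5], [0.666, 0.746, 0.005], [-0.37, 0.337, -0.866]]
ft_force: [0.3, -2.0, 1.4]
grip_width: 0.0143
gripper_force: 108.7
```

```bash
python3 - <<'E'
from h import *
rel()
E
```

```text
t 33.8 rim over stub top mm -10.7 e1,e2 mm 0.1 0.1 phi -41.6 axis err 0.06 F tool [-2.1 -0.9 -1.1] M tool [ 0.13 -0.15 -1.01] q6 -62.9 grip 0.0143
```

Emit:
send_rows:
  deltas:
    - [[0,0,-0.001,0,0,0,-1],[0,0,-0.0005,0,0,-0.015,-1],[0,0,0,0,0,-0.015,-1],[0,0,0,0,0,0,-1]]

```text
time_s: 34.3
position: [0.6047, 0.0358, 0.2187]
tool_rot: [[-0.664, 0.556, 0.5], [0.645, 0.764, 0.006], [-0.379, 0.327, -0.866]]
ft_force: [3.5, -1.2, -0.7]
grip_width: 0.0143
gripper_force: 108.1
```

```bash
python3 - <<'E'
from h import *
rel()
E
```

```text
t 34.3 rim over stub top mm -9.2 e1,e2 mm -0.0 0.1 phi -40.0 axis err 0.07 F tool [-2.8  0.8  2.3] M tool [-0.03 -0.23 -0.09] q6 -64.5 grip 0.0143
```

Emit:
send_rows:
  deltas:
    - [[0,0,-0.001,0,0,0,-1],[0,0,0,0,0,-0.03,-1],[0,0,0,0,0,0,-1]]

```text
time_s: 34.67
position: [0.6042, 0.0357, 0.2185]
tool_rot: [[-0.68, 0.537, 0.499], [0.623, 0.783, 0.006], [-0.387, 0.315, -0.867]]
ft_force: [8.9, -1.0, -8.3]
grip_width: 0.0143
gripper_force: 108.6
```

```bash
python3 - <<'E'
from h import *
rel()
E
```

```text
t 34.675 rim over stub top mm -9.1 e1,e2 mm -0.5 0.0 phi -38.3 axis err 0.07 F tool [-3.4  1.4 11.7] M tool [-0.18 -0.59  0.29] q6 -66.2 grip 0.0143
```

Emit:
send_rows:
  deltas:
    - [[0,0,0.0012,0,0,0.02,-1],[0,0,0,0,0,0,-1],[0,0,0,0,0,0,0],[0,0,0,0,0,0,0],[0,0,0,0,0,0,0],[0,0,-0.01,0,0,0,0],[0,0,-0.03,0,0,0,0],[0,0,-0.04,0,0,0,0],[0,0,-0.04,0,0,0,0],[0,0,0,0,0,0,0],[0,0,0,0,0,0,0]]

```text
time_s: 36.05
position: [0.5444, 0.0352, 0.3221]
tool_rot: [[-0.67, 0.549, 0.499], [0.637, 0.771, 0.006], [-0.382, 0.322, -0.866]]
ft_force: [1.1, -0.1, -1.1]
grip_width: 0.0425
gripper_force: 0.0
```

```bash
python3 - <<'E'
from h import *
s=telemetry.observe();print(s['time_s'],s['position'].round(4),s['ft_force'])
d=cam('wrist');P=cloud(d);C,n=capfit(P,ON+.024*AN,ax=AN)
e=C-ON;F=frame(AN,0);print('cap top over stub top mm (want 24):',e@AN*1e3,'lateral',e@-F[:,0]*1e3,e@F[:,1]*1e3,'want bar -39.5')
a=cam('scene')['image'];b=cam('top')['image']
cv2.imwrite('pics/h.png',cv2.resize(np.hstack([a,b])[:,:,::-1],None,fx=.78,fy=.78))
E
```

```text
36.05 [0.5444 0.0352 0.3221] [ 1.08667325 -0.0935258  -1.10075296]
C [0.6179 0.0367 0.1939] r 50.8 n [-0.4989 -0.005   0.8666] 7156
bar 1495 off [-0.   0.2] size [15.8 69.2] ang -38.8 h 0.0299 ctr [0.6179 0.0369 0.1939]
cap top over stub top mm (want 24): 24.150992838414165 lateral -0.9836508123478849 0.9082367976250467 want bar -39.5
```

View pics/h.png

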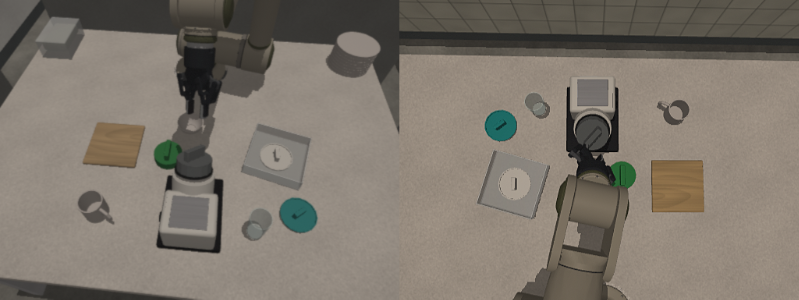

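The guard lies in the tray (scene 275,157) and the cover sits on the neck (195,165). Its cap is 24 mm over the stub top and its bar at −39°, which is the locked pose, and the bystanders are where they were. Handing in.

```bash
python3 -c "
from rig import env;print(env.close_job())"
```

```text
the job is handed in; nothing more can be done
None
```

The job is handed in at about 36 s: the guard lies flat in the tray, the cover is back on the neck and locked (an upward pull and a back-twist both met resistance), and the gripper is clear; the mug, tumbler and bowl were not touched.

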